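# Close the hasp on the sloping case and lock it with the collared pin

## Task

Lock the plywood case: swing the steel hasp on its sloping front down over the square catch until it lies flat, then take the pin with the wide round collar out of the pin rack and push it fully home in the hole of the catch, so that its collar keeps the hasp shut. Let go of it, leave the other two pins in the rack, and do not knock or shift the other things on the table.

Things in the scene. Friction and masses are not known exactly. Their poses are not given: they have to be found in the camera images.
- case: Fixed desk-shaped plywood case, 160 mm wide (y). Origin: on the table under its middle; x points away from its low front edge. Its front slopes up from there at 35 deg to the table: first a 100 mm rail carrying the catch, then the smooth closed lid, 137 mm. The low edge of the slope is 50 mm high at x = -110 mm, the top edge about 187 mm high at x = +86 mm.
- catch: Square steel catch on the case's rail, 20 x 20 mm. Origin: its centre, on the slope's plane, 79 mm above the table. z = outward normal of the slope and axis of its hole, 35 deg from vertical; x = up the slope; y = across, level. Catch top at z = +8 mm; round hole of 10 mm, chamfer 1.5 mm, widening to 12 mm in the wood below; 48 mm deep from that top.
- hasp (a joint): Hasp angle, rad: 0 = flat on the slope with its window round the catch (hard stop), grows as its free end lifts, 1.57 = square to the slope, more = leaning back over the lid, at most 2.6. Friction (under 1 N at its end) keeps it where it is left. When flat, its upper face is 4.5 mm above the slope and the catch stands 3.5 mm above that face.
- hasp_hinge (a point): Middle of the hasp's hinge axis, which runs along the catch's y; it lies at x = +52, z = +4 mm in the catch's frame. The hasp is a steel strap 44 mm wide, 3 mm thick, reaching 92 mm from the axis, with a 24 x 24 mm window centred 52 mm from the axis and a solid end 28 mm long.
- hasp_end (a point): Middle of the free end of the hasp strap, 92 mm from its hinge axis.
- rack: Fixed wooden pin rack, a block 60 (x) x 150 (y) x 50 (z) mm. Origin: centre of its underside, on the table. Three vertical through holes of 10 mm in a row along its y, at y = -46, 0 and +46 mm, each holding one pin in any order.
- lock_pin: Steel pin with a wide round collar. Origin: centre of the collar's underside; z along the pin toward the grip. Collar diameter 32 mm, z 0 to 4 mm; round grip above, diameter 16 mm, z 4 to 36 mm; shank below, diameter 8 mm, 38 mm long, tip tapered over 4 mm. Starts upright in the rack, origin 50 mm above the table. Fully home, its origin is 8 mm above the slope on the hole's axis. About 60 g.
- square_pin: Other pin, to stay in the rack: the same shank, square head 14 x 14 x 30 mm, no collar. Origin: centre of the head's underside.
- ball_pin: Other pin, to stay in the rack: the same shank, neck 14 mm thick and a ball of diameter 22 mm, top 29 mm above the origin. Origin: centre of the neck's underside.
- glue: Glue bottle standing about midway between the case and the rack, diameter 56, height 190 mm. Origin: centre of its underside.
- tin: Tin standing behind the rack, diameter 80, height 90 mm. Origin: centre of its underside.
- flask: Drinking flask standing behind the case, diameter 72, height 210 mm. Origin: centre of its underside.
- tape: Tape measure standing between the case and the rack, nearer the robot, 64 x 36 x 60 mm. Origin: centre of its underside.
- coaster: Wooden coaster lying flat in front of the rack, diameter 90, thickness 6 mm. Origin: centre of its underside.
- offcut: Wooden offcut lying in front of the case, 24 (x) x 140 (y) x 30 mm. Origin: centre of its underside.
Mind the look-alikes: they are no part of the job. Leave any black or blue look-alike of the lock_pin alone.

How it is judged:
By the outcome, as a careful person would: the job done as asked, in the order asked, and still so for the second after the job is handed in, with the robot touching nothing.
It also fails if it takes over 61 s, if anything falls off the work surface, if the arm or the gripper's body presses on something with over 40 N, if the wrist force passes 120 N, or if a joint passes its speed limit or range.

## Robot

A 6-joint arm with a two-finger parallel gripper is mounted at the origin on the work surface. World frame = base frame: x ahead of the robot, y to its left, z up, the work surface at z = 0. Lengths are in mm, angles in rad, forces in N, time in s.
With the tool pointing down it reaches from about 350 to 725 mm from the base axis. Payload 6 kg.
Tool frame: the origin (TCP) lies at the very end of the fingers, on their centre line; the grasp point (between the pads) lies 19 mm behind it; z points along the fingers, y is the line along which they close (so a half turn about z gives the same grasp; the last joint's range is limited). The gripper opens to 85 mm and grips with 20 to 120 N. Pads are 22 mm wide; open, the fingers measure 114 mm over their backs; the gripper's body (76 mm by 85 mm) begins 54 mm behind the grasp point. The pads swing forward as they close: fully open they stand 13 mm farther back than shut.
Start: joints at [1.585, 0.04, 0.085, 0, -1.615, -0.334], TCP at [188.599, 569.565, 231.261] pointing down, gripper open.
Joint ranges: [-2.56, 2.56], [-1.29, 2.01], [-1.08, 1.49], [-3.29, 1.98], [-2.81, -0.18], [-2.99, 2.99]. Speed limits (rad/s): [2.57, 2.57, 3.01, 3.14, 3.14, 3.14].

## Interface

Orientations are given as a unit quaternion [w, x, y, z].
In Python, from station import status, read_camera, bot gives the robot as it stands.
- The arm moves only by the tool drive_tool, never from a script. Its argument "steps" is a list of rows, each a list of 3 entries, a list of its own where there are three numbers: the opening, from 0 (shut) to 1 (fully open), then the shift along the tool's x, y, z in cm, then the turn, a rotation vector about the tool's x, y, z in degrees. A call has exactly 10 rows; each row shifts and turns the commanded pose from where the row before left it, along the tool's axes as they then stand; what a row does not reach is not made up. A row lasts 1/8 s, in which the tool goes at most 62.5 mm and 10.7 degrees, less where a joint would pass 70% of its speed; a pose out of reach is approached as far as the arm can. A call is refused whole if a number of a shift passes 6.25 or a number of a turn 10.7, either way. A call with a gripper value outside its range is refused whole. The fingers move at their own pace and stop on an object; "newtons" is the grip in N (left out, the last holds). Time passes only in rows, so rows that do not move let the fingers close, or fill a call up. It gives the time, the measured TCP pose, the force, the opening and the grip force at its end, in the units of the state.
- status.sense(): the state, without advancing time (a new reading comes with each control period).
- read_camera(name): name is "scene" or "top"; returns a dict with "pixels" (384x512x3 uint8, blue, green, red), "mtx" (3x3 intrinsics, pixels), "k1" (the pictures are not rectified: a ray, as slopes to the right and down, at radius r is drawn at 1 + k1 r^2 times it, then the intrinsics apply), "R" (3x3) and "t" (3): a world point X has camera coordinates R X + t. Camera axes: x right, y down, z forward; pixel columns grow to the right and rows downward; lengths in mm; the calibration is good to about 2 mm. A picture is of the moment at which its call begins. There is no depth.
- bot.hand_in(): hands the job in; it is judged then, once.
The state is a dict: "time": time; "joint_positions": joint angles; "qvel": joint speeds; "joint_torque": joint torques, N m; "ee_pos": TCP position; "ee_rot": TCP orientation; "force": force on the tool from outside, world axes, zero at the start; "torque": the same for the moment, N m; "grip_width": finger opening in mm; "gripper_force": force on a finger pad.
Only numpy, scipy, OpenCV 4.12 (cv2) and the standard library are available. Lean on these libraries where they do the work, as an engineer would, in place of code of your own. Each camera call takes 0.05 s, during which the arm holds its last target. There are 200 camera calls.

## Working session

There is one attempt and no reset: what is moved stays moved. The work goes in short steps, Python scripts to look and compute and a tool call to move; the robot and the scene stay as the last step left them, time stands still between calls to the robot, and variables do not carry over. Pictures are saved under pics/ and viewed, at most 10 in all, crops included, and the job is handed in when it is done.

Besides the shell and the picture viewer there is one more tool, called after "Emit:" as name(argument=value, ...), one argument or row to a line, values as JSON. drive_tool: Moves the arm, as the interface text tells. Its arguments: {"type":"object","properties":{"steps":{"type":"array"},"newtons":{"type":"number"}},"required":["steps"]}

```bash
mkdir -p pics; ls
python3 - <<'E'
from station import status, read_camera
import cv2
for n in("scene","top"):
    c=read_camera(n); cv2.imwrite(f"pics/{n}0.png",cv2.resize(c["pixels"],(800,600),interpolation=cv2.INTER_CUBIC)); print(n,c["mtx"],c["k1"],c["R"],c["t"])
print(status.sense())
E
```

```text
pics
scene [[423.87344287   0.         260.16750036]
 [  0.         423.87344287 188.50064239]
 [  0.           0.           1.        ]] 0.032039233684567035 [[ 0.05587298  0.99837859 -0.01088124]
 [ 0.72620491 -0.04811552 -0.68579248]
 [-0.68520409  0.03041526 -0.72771579]] [   9.14732444 -370.67503587 1464.43068728]
top [[411.58164912   0.         263.77675569]
 [  0.         411.58164912 188.53437062]
 [  0.           0.           1.        ]] -0.030150398275503726 [[-0.02048623 -0.99949303 -0.02437225]
 [-0.9838495   0.02448934 -0.1773145 ]
 [ 0.17782146  0.02034612 -0.98385241]] [-32.77120177 600.95172026 927.91127794]
{'time': 0.1, 'joint_positions': array([ 1.58470319e+00,  4.07616695e-02,  8.39107912e-02, -3.67677380e-04,
       -1.61548912e+00, -3.33694126e-01]), 'qvel': array([-0.00145332, -0.0030015 ,  0.00273569,  0.00202866,  0.00199426,
        0.00038701]), 'joint_torque': array([-6.05130801e-03, -3.69343865e+01,  3.48278940e+01,  6.95169881e+00,
       -4.55858884e-03, -5.26388106e-06]), 'ee_pos': array([188.47353416, 569.32666187, 230.38112503]), 'ee_rot': array([ 7.91967859e-04,  9.87245199e-01, -1.59205175e-01, -4.74233579e-05]), 'force': array([-0.65496511,  0.30647219,  0.54115705]), 'torque': array([ 0.02234956, -0.00561733, -0.00640474]), 'gripper_force': 0.0, 'grip_width': 85.37103550389966}
```

View pics/scene0.png

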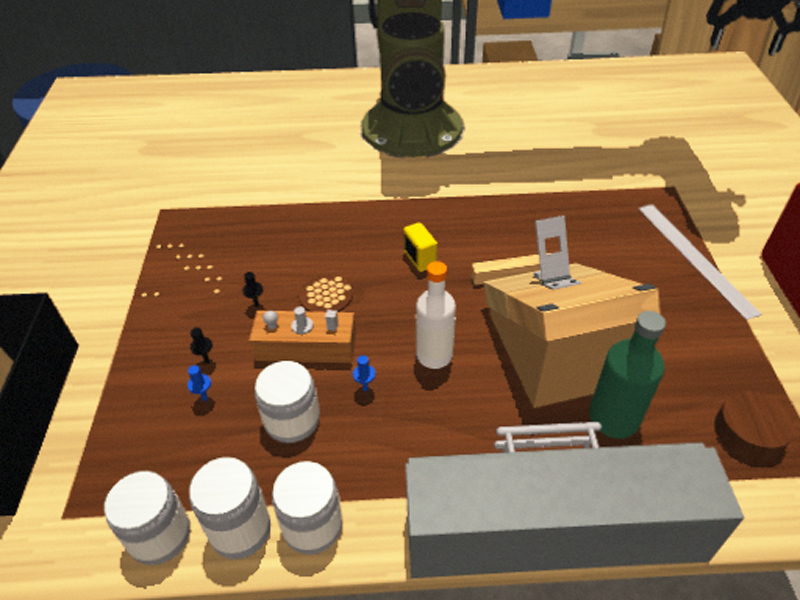

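View pics/top0.png

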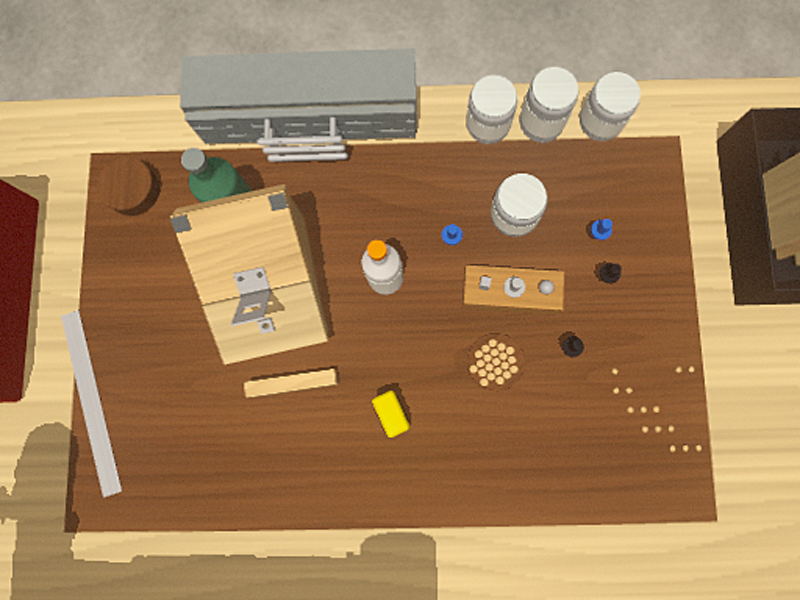

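Lock-pin candidates, in 800x600 pixels of the top view:
- silver pin with a collar in the rack's middle hole (515,286)
- silver square pin (485,282)
- silver ball pin (546,287)
- blue look-alikes (452,234) and (601,228)
- black look-alikes (609,271) and (571,344)

I choose the silver collared pin in the middle hole. The scene view shows it at (301,320), and the hasp stands raised at about (552,245). Next is a close crop to check.

```bash
cat > h.py <<'E'
import numpy as np, cv2
from station import status, read_camera
C={}
def cam(n):
    C[n]=read_camera(n); return C[n]
def ray(n,uv):
    c=C[n]; d=np.array([c["k1"],0,0,0,0.]); 
    p=cv2.undistortPoints(np.array(uv,float).reshape(1,1,2),c["mtx"],d)[0,0]
    R=np.array(c["R"]); o=-R.T@np.array(c["t"]); v=R.T@np.array([*p,1]); return o,v/np.linalg.norm(v)
def onz(n,uv,z):
    o,v=ray(n,uv); return o+v*(z-o[2])/v[2]
def tri(uvs,uvt):
    A=[];b=[]
    for n,uv in(("scene",uvs),("top",uvt)):
        o,v=ray(n,uv); P=np.eye(3)-np.outer(v,v); A.append(P); b.append(P@o)
    X=np.linalg.solve(A[0]+A[1],b[0]+b[1]); return X,[np.linalg.norm(a@X-q) for a,q in zip(A,b)]
def proj(n,X):
    c=C[n]; r=cv2.Rodrigues(np.array(c["R"]))[0]
    return cv2.projectPoints(np.array(X,float).reshape(-1,1,3),r,np.array(c["t"],float),c["mtx"],np.array([c["k1"],0,0,0,0.]))[0][:,0]
E
python3 - <<'E'
from h import *
s=cam("scene")["pixels"];t=cam("top")["pixels"]
f=lambda im,x,y:cv2.resize(im[y:y+75,x:x+100],(400,300),interpolation=cv2.INTER_CUBIC)
cv2.imwrite("pics/c1.png",np.vstack([np.hstack([f(s,315,130),f(t,125,160)]),np.hstack([f(s,150,180),f(t,285,150)])]))
E
```

```text
(no output)
```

View pics/c1.png

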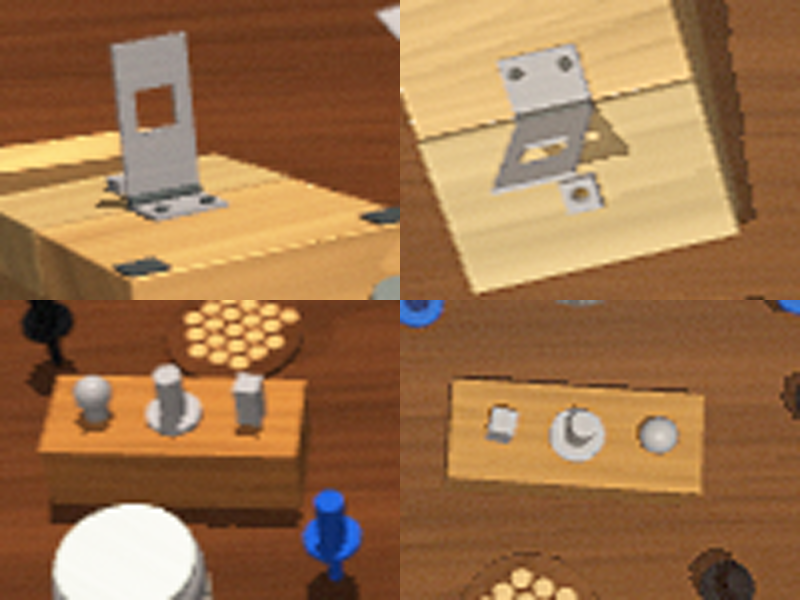

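The crop confirms it: the silver collared pin is in the middle hole, with the square pin to its left and the ball pin to its right in the top view. The hasp stands about square to the slope, and the catch hole is at top-view crop (580,194).

```bash
cat > m.py <<'E'
from h import *
np.set_printoptions(precision=1,suppress=True)
cam("scene");cam("top")
g=lambda x,y,X,Y:((x+.5)/4-.5+X,(y+.5)/4-.5+Y)
T=lambda x,y:g(x-400,y,125,160); S=lambda x,y:g(x,y,315,130)
Tr=lambda x,y:g(x-400,y-300,285,150); Sr=lambda x,y:g(x,y-300,150,180)
print("catch hole",onz("top",T(580,194),85.6))
a,b=onz("top",T(478,293),50),onz("top",T(740,234),50); print("low edge",a,b,np.linalg.norm(a-b)); d=a-b; print("yaw",np.degrees(np.arctan2(-d[0],d[1])), "mid",(a+b)/2)
s1,s2=onz("top",T(421,143),50+100*np.sin(.6109)),onz("top",T(692,80),50+100*np.sin(.6109)); print("seam",s1,s2, np.degrees(np.arctan2(-(s1-s2)[0],(s1-s2)[1])))
print("side dirs",np.degrees(np.arctan2((s1-a)[1],(s1-a)[0])),np.degrees(np.arctan2((s2-b)[1],(s2-b)[0])))
print("hasp end",tri(S(110,46),T(494,190)),tri(S(186,33),T(572,181)))
c=[onz("top",Tr(*p),50) for p in((452,381),(705,396),(701,494),(447,478))]
print("rack",np.mean(c,0),[np.linalg.norm(c[i]-c[i-1]) for i in range(4)]); d=c[0]-c[1];e=c[3]-c[2]
print("yaw",[np.degrees(np.arctan2(-v[0],v[1])) for v in(d,e)])
print("collar top",onz("top",Tr(577,435),54),onz("scene",Sr(173,412),54),"grip top",tri(Sr(168,373),Tr(583,426)))
k=.64
print("glue top",tri((437*k,268*k),(377*k,249*k)),"tape",onz("top",(390*k,411*k),60),"flask",tri((651*k,324*k),(193*k,159*k)),"tin",onz("top",(521*k,196*k),90))
print("offcut",onz("top",(290*k,382*k),30))
E
python3 m.py
```

```text
catch hole [553.8 170.6  85.6]
low edge [500.9 239.5  50. ] [532.6  83.5  50. ] 159.11283658230943
yaw 11.467094883907228 mid [516.8 161.5  50. ]
seam [582.1 256.7 107.4] [614.6 102.3 107.4] 11.881874185756466
side dirs 11.985996773035 12.86668429182218
hasp end (array([541.7, 168.9, 185.4]), [np.float64(20.17432545096512), np.float64(20.174325450965096)]) (array([549.4, 168.9, 190.3]), [np.float64(20.12764793143529), np.float64(20.12764793143523)])
rack [ 608.1 -201.5   50. ] [np.float64(59.288128905654496), np.float64(151.71962757980515), np.float64(59.62460252012579), np.float64(150.72902361224644)]
yaw [np.float64(-4.9476536943360205), np.float64(-5.072815284392737)]
collar top [ 608.5 -201.6   54. ] [ 610.2 -201.7   54. ] grip top (array([ 607.7, -200.8,   85.6]), [np.float64(0.05301040093886797), np.float64(0.05301040093892337)])
glue top (array([638.6,  -2.7, 187.8]), [np.float64(0.88926124697735), np.float64(0.8892612469773526)]) tape [425.8 -10.4  60. ] flask (array([767.3, 244.1, 203.5]), [np.float64(0.2079103187975622), np.float64(0.2079103187974639)]) tin [ 740.1 -214.1   90. ]
offcut [472.6 144.4  30. ]
```

```bash
cat > p.py <<'E'
from h import *
from scipy.spatial.transform import Rotation as Ro
np.set_printoptions(precision=2,suppress=True)
a,b=np.radians(35),np.radians(12)
u=np.array([np.cos(a)*np.cos(b),np.cos(a)*np.sin(b),np.sin(a)]); y=np.array([-np.sin(b),np.cos(b),0]); n=np.cross(u,y)
O=np.array([553.4,170.1,85.6])-8*n; H=O+52*u+4*n
RS=Ro.from_matrix(np.c_[u,-y,-n])
def plan(goal,R=None,s=None):
    s=s or status.sense(); q=s["ee_rot"]; R0=Ro.from_quat([q[1],q[2],q[3],q[0]]); R=R or R0
    print("t",s["time"],"tcp",s["ee_pos"],"F",s["force"],"w",s["grip_width"],s["gripper_force"])
    print(" turn deg",np.degrees((R0.inv()*R).as_rotvec()),"then shift cm (new axes)",R.inv().apply(np.array(goal)-s["ee_pos"])/10)
def slope(p):  # point in catch frame (x,y,z)
    return O+p[0]*u+p[1]*y+p[2]*n
def rel(X): d=np.array(X)-O; return np.array([d@u,d@y,d@n])
E
python3 - <<'E'
from p import *
exec(open('m.py').read().split('print("catch')[0])
for A,B in((S(110,46),T(572,181)),(S(186,33),T(494,190))):
    X,e=tri(A,B); print(X,e,rel(X)-[52,0,4])
print(n,O,H)
plan(slope([52+60,0,125]),RS)
E
```

```text
[546.9 148.8 184.7] [np.float64(0.9194652297681686), np.float64(0.9194652297681122)] [ -4.  -19.5  91.3]
[543.  190.3 187.9] [np.float64(1.0388232773513462), np.float64(1.038823277351441)] [ 1.7 21.9 91.2]
[-0.6 -0.1  0.8] [557.9 171.1  79. ] [597.3 179.4 112.1]
t 0.4 tcp [188.6 569.5 231.1] F [-0.8 -0.4 -0.8] w 85.60660276980093 0.0
 turn deg [  9.3  34.2 -29.4] then shift cm (new axes) [25.3 46.7 15.9]
```

Emit:
drive_tool(
  steps=[
    [0, [0, 0, 0], [1.9, 6.8, -5.9]],
    [0, [0, 0, 0], [1.9, 6.8, -5.9]],
    [0, [0, 0, 0], [1.9, 6.8, -5.9]],
    [0, [0, 0, 0], [1.9, 6.8, -5.9]],
    [0, [0, 0, 0], [1.8, 6.9, -5.9]],
    [0, [2.5, 4.7, 1.6], [0, 0, 0]],
    [0, [2.5, 4.7, 1.6], [0, 0, 0]],
    [0, [2.5, 4.7, 1.6], [0, 0, 0]],
    [0, [2.5, 4.7, 1.6], [0, 0, 0]],
    [0, [0, 0, 0], [0, 0, 0]],
  ],
)

```text
time: 1.65
ee_pos: [345.9, 408.4, 236.6]
ee_rot: [-0.034, 0.949, 0.098, 0.299]
force: [-0.3, -0.4, 0.2]
grip_width: -0.3
gripper_force: 0.0
```

Run:
```python
from p import *
plan(slope([52+60,0,125]),RS)
```

```text
t 1.65 tcp [345.87 408.37 236.59] F [-0.31 -0.4   0.24] w -0.31551750615917884 0.0
 turn deg [-0.19 -0.   -0.21] then shift cm (new axes) [15.11 27.62  9.47]
```

Emit:
drive_tool(
  steps=[
    [0, [2.5, 4.6, 1.6], [0, 0, 0]],
    [0, [2.5, 4.6, 1.6], [0, 0, 0]],
    [0, [2.5, 4.6, 1.6], [0, 0, 0]],
    [0, [2.5, 4.6, 1.6], [0, 0, 0]],
    [0, [2.5, 4.6, 1.6], [0, 0, 0]],
    [0, [2.6, 4.6, 1.5], [-0.2, 0, -0.2]],
    [0, [0, 0, 2.0], [0, 0, 0]],
    [0, [0, 0, 2.0], [0, 0, 0]],
    [0, [0, 0, 0], [0, 0, 0]],
    [0, [0, 0, 0], [0, 0, 0]],
  ],
)

```text
time: 2.9
ee_pos: [598.8, 183.8, 212.0]
ee_rot: [-0.031, 0.948, 0.102, 0.299]
force: [-0.5, 0.6, 0.1]
grip_width: 0.1
gripper_force: 0.0
```

Run:
```python
from p import *
plan(slope([52+60,0,85]),RS)
print(rel(status.sense()["ee_pos"]))
h=11;p=None
for th in(90,80,70,60,50,40,30,20,10,0):
    t=np.radians(th); r=86
    q=np.array([52+h-r*np.cos(t)+1.5*np.sin(t),4+r*np.sin(t)+1.5*np.cos(t)])
    print(th,q,None if p is None else (q-p)/10); p=q
s=cam("scene")["pixels"];t=cam("top")["pixels"]
f=lambda im,x,y:cv2.resize(im[y:y+150,x:x+100],(400,600),interpolation=cv2.INTER_CUBIC)
cv2.imwrite("pics/c2.png",np.hstack([f(s,315,80),f(t,125,110)]))
```

```text
t 2.9 tcp [598.77 183.75 212.01] F [-0.51  0.64  0.14] w 0.13801356588097996 0.0
 turn deg [-0.01 -0.03  0.29] then shift cm (new axes) [ 0.08  0.39 -0.05]
[111.18   3.92  84.47]
90 [64.5 90. ] None
80 [49.54 88.95] [-1.5 -0.1]
70 [35.   85.33] [-1.45 -0.36]
60 [21.3  79.23] [-1.37 -0.61]
50 [ 8.87 70.84] [-1.24 -0.84]
40 [-1.92 60.43] [-1.08 -1.04]
30 [-10.73  48.3 ] [-0.88 -1.21]
20 [-17.3   34.82] [-0.66 -1.35]
10 [-21.43  20.41] [-0.41 -1.44]
0 [-23.    5.5] [-0.16 -1.49]
```

View pics/c2.png

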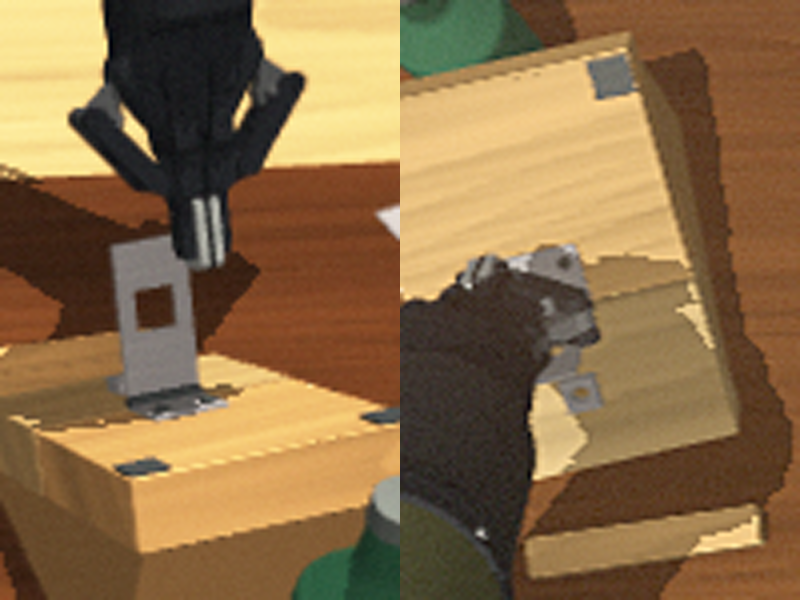

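The closed fingers are on the uphill side of the upright hasp, with tips at scene crop (207,262), but they look offset toward +y. I'll check that against the projected TCP.

Run:
```python
from p import *
cam("scene");cam("top")
X=np.array([status.sense()["ee_pos"],slope([52,0,96]),slope([52,22,96]),slope([0,0,8])])
print((proj("scene",X)-[315,80])*4+1.5); print((proj("top",X)-[125,110])*4+1.5+[400,0])
print(np.array(tri(((155-1.5)/4+315,(240-1.5)/4+80),(133/4+125-.4,185.5/4+160-.4))[0]))
```

```text
[[202.   266.03]
 [146.62 238.76]
 [182.76 231.78]
 [127.24 376.58]]
[[493.61 273.55]
 [534.33 383.68]
 [492.63 393.47]
 [580.78 394.69]]
[545.32 171.68 185.58]
```

Emit:
drive_tool(
  steps=[
    [0, [-1.5, 0.2, -0.2], [0, 0, 0]],
    [0, [-1.5, 0, -0.2], [0, 0, 0]],
    [0, [-1.6, 0, -0.1], [0, 0, 0]],
    [0, [-1.5, 0, 0.1], [0, 0, 0]],
    [0, [-1.5, 0, 0.4], [0, 0, 0]],
    [0, [-1.4, 0, 0.6], [0, 0, 0]],
    [0, [-1.2, 0, 0.8], [0, 0, 0]],
    [0, [-1.1, 0, 1.0], [0, 0, 0]],
    [0, [-0.9, 0, 1.2], [0, 0, 0]],
    [0, [-0.7, 0, 1.3], [0, 0, 0]],
  ],
)

```text
time: 4.35
ee_pos: [523.6, 164.6, 96.1]
ee_rot: [-0.031, 0.948, 0.102, 0.299]
force: [0.6, -0.4, 1.2]
grip_width: 0.3
gripper_force: 0.3
```

Run:
```python
from p import *
plan(slope([-25,0,5.5]),RS); print(rel(status.sense()["ee_pos"]))
```

```text
t 4.35 tcp [523.57 164.56  96.1 ] F [ 0.58 -0.44  1.2 ] w 0.26777241589503314 0.2734165359288454
 turn deg [0.01 0.01 0.26] then shift cm (new axes) [-0.62  0.08  2.85]
[-18.82   0.78  34.  ]
```

Emit:
drive_tool(
  steps=[
    [0, [-0.4, 0, 1.2], [0, 0, 0]],
    [0, [-0.2, 0, 1.0], [0, 0, 0]],
    [0, [0, 0, 0.4], [0, 0, 0]],
    [0, [0, 0, 0.1], [0, 0, 0]],
    [0, [0, 0, 0.1], [0, 0, 0]],
    [0, [0, 0, 0.1], [0, 0, 0]],
    [0, [0, 0, 0], [0, 0, 0]],
    [0, [0, 0, 0], [0, 0, 0]],
    [0, [0, 0, 0], [0, 0, 0]],
    [0, [0, 0, 0], [0, 0, 0]],
  ],
)

```text
time: 5.6
ee_pos: [535.0, 167.0, 70.1]
ee_rot: [-0.031, 0.948, 0.102, 0.299]
force: [-0.3, 0.6, 0.5]
grip_width: -0.0
gripper_force: 0.3
```

Run:
```python
from p import *
plan(slope([-25,0,5.5]),RS); print(rel(status.sense()["ee_pos"]), status.sense()["force"]@n)
```

```text
t 5.6 tcp [535.04 167.02  70.08] F [-0.35  0.59  0.54] w -0.012962276970155085 0.2553537680705631
 turn deg [ 0.   -0.01  0.25] then shift cm (new axes) [-0.09  0.08  0.05]
[-24.14   0.8    5.96] 0.5619286714443772
```

Emit:
drive_tool(
  steps=[
    [0, [-0.1, 0, 0.1], [0, 0, 0]],
    [0, [0, 0, 0.1], [0, 0, 0]],
    [0, [0, 0, 0], [0, 0, 0]],
    [0, [0, 0, 0], [0, 0, 0]],
    [0, [0, 0, 0], [0, 0, 0]],
    [0, [0, 0, 0], [0, 0, 0]],
    [0, [0, 0, 0], [0, 0, 0]],
    [0, [0, 0, 0], [0, 0, 0]],
    [0, [0, 0, 0], [0, 0, 0]],
    [0, [0, 0, 0], [0, 0, 0]],
  ],
)

```text
time: 6.85
ee_pos: [535.3, 167.0, 68.6]
ee_rot: [-0.031, 0.948, 0.102, 0.299]
force: [-16.9, -1.8, 9.3]
grip_width: -0.0
gripper_force: 8.8
```

Run:
```python
from p import *
plan(slope([-25,0,5.5]),RS); print(rel(status.sense()["ee_pos"]), status.sense()["force"]@n)
```

```text
t 6.85 tcp [535.3  167.    68.58] F [-16.95  -1.83   9.31] w -0.017822230020444477 8.821454130811617
 turn deg [ 0.03 -0.03  0.24] then shift cm (new axes) [-0.02  0.07 -0.09]
[-24.79   0.73   4.59] 17.35658209235001
```

Emit:
drive_tool(
  steps=[
    [0, [0, 0, -1.0], [0, 0, 0]],
    [0, [0, 0, -3.0], [0, 0, 0]],
    [0, [0, 0, -4.0], [0, 0, 0]],
    [0, [0, 0, -4.0], [0, 0, 0]],
    [0, [0, 0, -2.0], [0, -8.75, 0]],
    [0, [0, 0, -2.0], [0, -8.75, 0]],
    [0, [0, 0, -2.0], [0, -8.75, 0]],
    [0, [0, 0, -2.0], [0, -8.75, 0]],
    [0.5, [0, 0, -1.0], [0, 0, 10]],
    [0.5, [0, 0, -1.0], [0, 0, 10]],
  ],
)

```text
time: 8.1
ee_pos: [439.4, 146.8, 258.7]
ee_rot: [0.002, 0.997, -0.071, -0.001]
force: [-0.8, 0.1, -0.4]
grip_width: 36.1
gripper_force: 0.0
```

Emit:
drive_tool(
  steps=[
    [0.5, [0, 0, 0], [0, 0, 10]],
    [0.5, [0, 0, 0], [0, 0, 10]],
    [0.5, [0, 0, 0], [0, 0, 10]],
    [0.5, [0, 0, 0], [0, 0, 10]],
    [0.5, [0, 0, 0], [0, 0, 10]],
    [0.5, [0, 0, 0], [0, 0, 10]],
    [0.5, [0, 0, 0], [0, 0, 10]],
    [0.5, [0, 0, 0], [0, 0, 10]],
    [0.5, [0, 0, 0], [0, 0, 7]],
    [0.5, [0, 0, 0], [0, 0, 0]],
  ],
)

```text
time: 9.35
ee_pos: [438.9, 146.7, 259.1]
ee_rot: [-0.001, -0.677, 0.736, -0.001]
force: [-0.2, -0.0, 0.5]
grip_width: 43.0
gripper_force: 0.0
```

```bash
cat >> p.py <<'E'
c5=np.radians(-95); xd=np.array([np.cos(c5),np.sin(c5),0]); RD=Ro.from_matrix(np.c_[xd,np.cross([0,0,-1],xd),[0,0,-1]])
RI=Ro.from_matrix(np.c_[-y,-u,-n])
E
python3 - <<'E'
from p import *
plan([510,-50,280],RD); print(status.sense()["joint_positions"])
s=cam("scene")["pixels"];t=cam("top")["pixels"]
f=lambda im,x,y:cv2.resize(im[y:y+150,x:x+100],(400,600),interpolation=cv2.INTER_CUBIC)
cv2.imwrite("pics/c3.png",np.hstack([f(s,315,80),f(t,125,110)]))
E
```

```text
t 9.35 tcp [438.94 146.74 259.08] F [-0.24 -0.03  0.53] w 42.991525871251405 0.0
 turn deg [-0.01 -0.15  0.28] then shift cm (new axes) [18.98 -8.79 -2.09]
[ 0.76 -0.32 -0.19  0.   -1.7  -0.84]
```

View pics/c3.png

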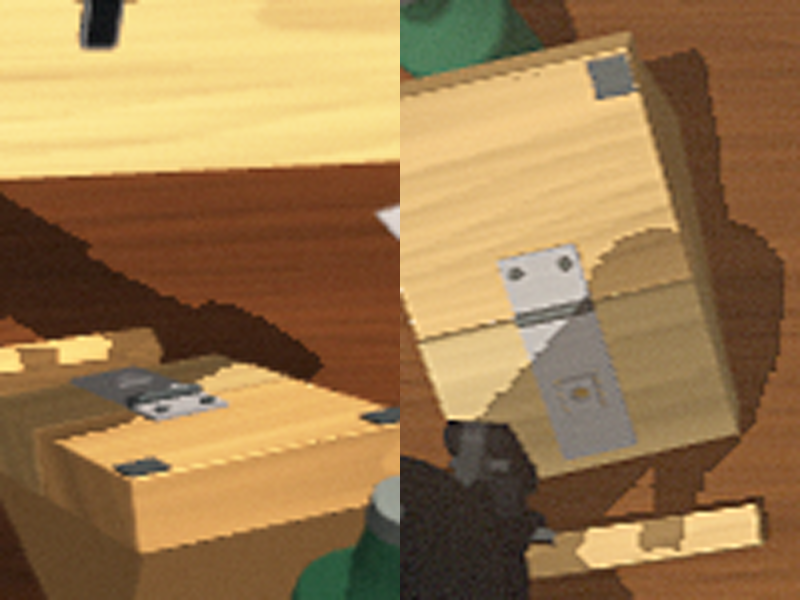

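The hasp now lies flat with its window round the catch, and the hole is at top crop (580,393). Next I'll move to the rack.

Emit:
drive_tool(
  steps=[
    [0.5, [3.8, -1.7, -0.6], [0, 0, 0]],
    [0.5, [3.8, -1.8, -0.6], [0, 0, 0]],
    [0.5, [3.8, -1.8, -0.6], [0, 0, 0]],
    [0.5, [3.8, -1.8, -0.3], [0, 0, 0]],
    [0.5, [3.8, -1.7, 0], [0, 0, 0.3]],
    [0.5, [3.5, -1.8, 1], [0, 0, 0]],
    [0.5, [3.5, -1.8, 2], [0, 0, 0]],
    [0.5, [3.5, -1.8, 2], [0, 0, 0]],
    [0.5, [0, 0, 0], [0, 0, 0]],
    [0.5, [0, 0, 0], [0, 0, 0]],
  ],
)

```text
time: 10.7
ee_pos: [555.4, -159.4, 231.3]
ee_rot: [-0.001, -0.675, 0.738, -0.001]
force: [0.5, 0.7, -0.2]
grip_width: 42.8
gripper_force: 0.0
```

Run:
```python
from p import *
plan([608.3,-201.3,130],RD)
```

```text
t 10.7 tcp [ 555.43 -159.39  231.26] F [ 0.52  0.72 -0.23] w 42.83523875189113 0.0
 turn deg [-0.04 -0.16 -0.05] then shift cm (new axes) [ 3.71 -5.63 10.13]
```

Emit:
drive_tool(
  steps=[
    [0.5, [0.9, -1.4, 2.0], [0, 0, 0]],
    [0.5, [0.9, -1.4, 2.0], [0, 0, 0]],
    [0.5, [0.9, -1.4, 2.0], [0, 0, 0]],
    [0.5, [1.0, -1.4, 2.1], [0, -0.2, 0]],
    [0.5, [0, 0, 2.0], [0, 0, 0]],
    [0.5, [0, 0, 0], [0, 0, 0]],
    [0.5, [0, 0, 0], [0, 0, 0]],
    [0.5, [0, 0, 0], [0, 0, 0]],
    [0.5, [0, 0, 0], [0, 0, 0]],
    [0.5, [0, 0, 0], [0, 0, 0]],
  ],
)

```text
time: 11.95
ee_pos: [608.1, -201.4, 130.5]
ee_rot: [0.001, -0.675, 0.738, -0.0]
force: [-0.3, 0.0, -0.4]
grip_width: 42.7
gripper_force: 0.0
```

Run:
```python
from p import *
plan([608.3,-201.3,58],RD)
s=cam("scene")["pixels"];t=cam("top")["pixels"]
f=lambda im,x,y:cv2.resize(im[y:y+150,x:x+100],(400,600),interpolation=cv2.INTER_CUBIC)
cv2.imwrite("pics/c4.png",np.hstack([f(s,140,130),f(t,285,110)]))
```

```text
t 11.95 tcp [ 608.08 -201.42  130.5 ] F [-0.32  0.02 -0.38] w 42.655555898577724 0.0
 turn deg [-0.07  0.05 -0.1 ] then shift cm (new axes) [-0.01 -0.02  7.25]
```

View pics/c4.png

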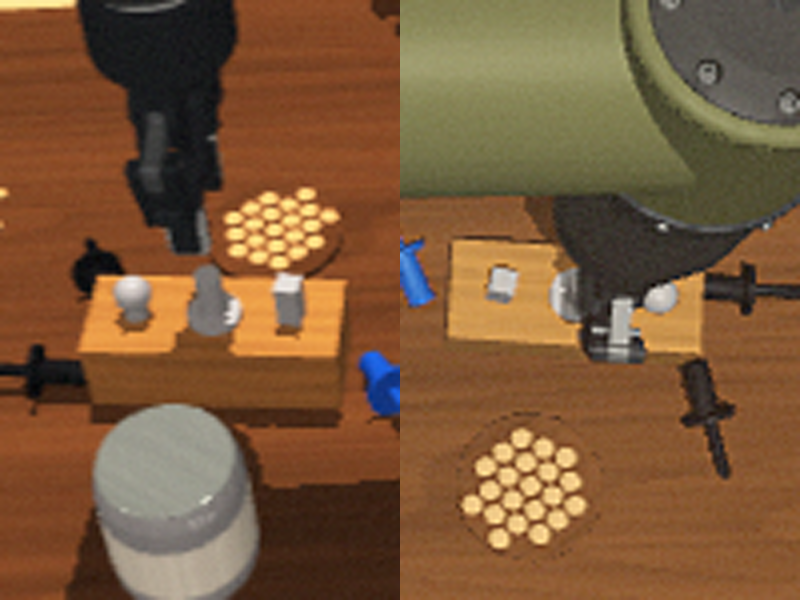

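The fingers are above the grey middle pin: scene crop fingertips (190,240), pin (208,285). The black look-alikes have toppled over beside the rack; the arm never went near them. Descending now.

Emit:
drive_tool(
  steps=[
    [0.5, [0, 0, 2.0], [0, 0, 0]],
    [0.5, [0, 0, 2.0], [0, 0, 0]],
    [0.5, [0, 0, 1.5], [0, 0, 0]],
    [0.5, [0, 0, 1.2], [0, 0, 0]],
    [0.5, [0, 0, 0.5], [0, 0, 0]],
    [0.5, [0, 0, 0], [0, 0, 0]],
    [0, [0, 0, 0], [0, 0, 0]],
    [0, [0, 0, 0], [0, 0, 0]],
    [0, [0, 0, 0], [0, 0, 0]],
    [0, [0, 0, 0], [0, 0, 0]],
  ],
  newtons=50,
)

```text
time: 13.3
ee_pos: [608.6, -201.5, 59.1]
ee_rot: [0.001, -0.675, 0.738, -0.001]
force: [0.4, 0.0, 3.5]
grip_width: 14.4
gripper_force: 48.8
```

Run:
```python
from p import *
plan([608.3,-201.3,58],RD); print(status.sense()["torque"])
```

```text
t 13.3 tcp [ 608.59 -201.55   59.11] F [0.37 0.01 3.47] w 14.41449454918999 48.81838381290436
 turn deg [-0.13  0.03 -0.09] then shift cm (new axes) [-0.02  0.03  0.11]
[ 0.16 -0.02 -0.01]
```

Emit:
drive_tool(
  steps=[
    [0, [0, 0, -0.5], [0, 0, 0]],
    [0, [0, 0, -1.0], [0, 0, 0]],
    [0, [0, 0, -1.5], [0, 0, 0]],
    [0, [0, 0, -2.0], [0, 0, 0]],
    [0, [0, 0, -3.0], [0, 0, 0]],
    [0, [0, 0, -4.0], [0, 0, 0]],
    [0, [0, 0, -4.0], [0, 0, 0]],
    [0, [0, 0, -4.0], [0, 0, 0]],
    [0, [0, 0, -1.0], [0, 0, 0]],
    [0, [0, 0, 0], [0, 0, 0]],
  ],
)

```text
time: 14.55
ee_pos: [607.9, -201.5, 269.2]
ee_rot: [0.001, -0.675, 0.738, -0.0]
force: [0.6, 0.1, -2.0]
grip_width: 14.6
gripper_force: 48.9
```

Run:
```python
from p import *
plan([480,0,270],RD)
s=cam("scene")["pixels"];t=cam("top")["pixels"]
f=lambda im,x,y:cv2.resize(im[y:y+150,x:x+100],(400,600),interpolation=cv2.INTER_CUBIC)
cv2.imwrite("pics/c5.png",np.hstack([f(s,140,70),f(t,285,110)]))
p=status.sense()["ee_pos"]; print((proj("scene",[p,p-[0,0,9],p-[0,0,47]])-[140,70])*4+1.5)
```

```text
t 14.55 tcp [ 607.95 -201.52  269.19] F [ 0.57  0.13 -1.98] w 14.62026791449646 48.922598361968994
 turn deg [-0.12  0.07 -0.1 ] then shift cm (new axes) [-18.96  14.5   -0.08]
[[160.13 269.82]
 [162.82 283.68]
 [173.71 339.89]]
```

View pics/c5.png

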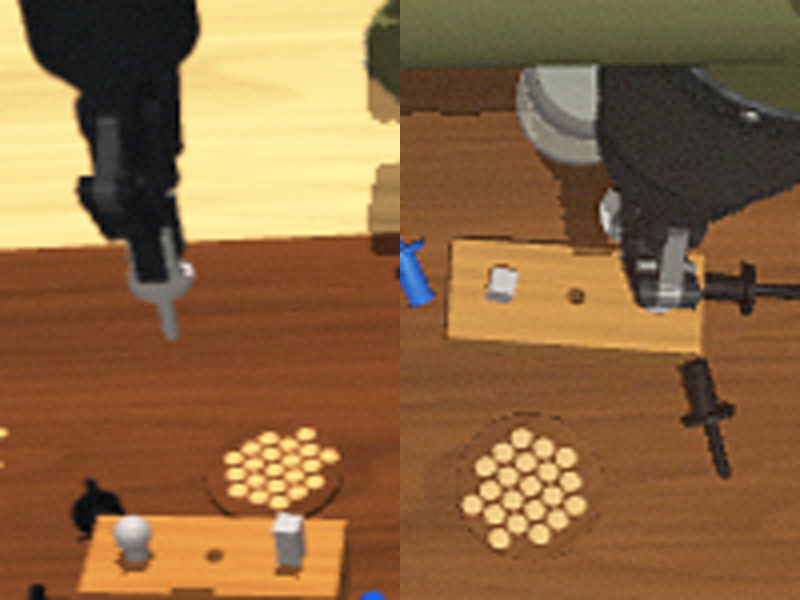

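The pin is held straight: its tip is at scene crop (172,338), predicted at (174,340). The middle hole is empty and the square and ball pins are still in the rack. Next I'll carry it to the case.

Emit:
drive_tool(
  steps=[
    [0, [-3.8, 2.9, -0.2], [0, 0, 0]],
    [0, [-3.8, 2.9, -0.2], [0, 0, 0]],
    [0, [-3.8, 2.9, -0.2], [0, 0, 0]],
    [0, [-3.8, 2.9, -0.2], [0, 0, 0]],
    [0, [-3.8, 2.5, 0], [0, 0, 0]],
    [0, [-3.8, 0, 0], [0, 0, 0]],
    [0, [-3.8, 0, 0], [0, 0, 0]],
    [0, [-3.0, 0, 0], [0, 0, 0]],
    [0, [-2.0, 0, 0], [0, 0, 0]],
    [0, [0, 0, 0], [0, 0, 0]],
  ],
)

```text
time: 15.9
ee_pos: [495.3, 126.5, 275.1]
ee_rot: [-0.001, -0.675, 0.737, 0.0]
force: [-0.1, -0.8, -1.4]
grip_width: 14.2
gripper_force: 49.1
```

Run:
```python
from p import *
plan(slope([0,0,130]),RI); print(status.sense()["joint_positions"])
```

```text
t 15.9 tcp [495.32 126.48 275.1 ] F [-0.09 -0.82 -1.39] w 14.152595707807626 49.07200813293457
 turn deg [ 34.81  -5.21 -16.48] then shift cm (new axes) [-3.06  5.47  7.1 ]
[ 0.64 -0.19 -0.05 -0.   -1.71 -0.73]
```

Emit:
drive_tool(
  steps=[
    [0, [0, 0, 0], [8.7, -1.3, -4.1]],
    [0, [0, 0, 0], [8.7, -1.3, -4.1]],
    [0, [0, 0, 0], [8.7, -1.3, -4.1]],
    [0, [0, 0, 0], [8.7, -1.3, -4.2]],
    [0, [-1.0, 1.8, 2.0], [0, 0, 0]],
    [0, [-1.0, 1.8, 2.5], [0, 0, 0]],
    [0, [-1.0, 1.8, 2.5], [0, 0, 0]],
    [0, [0, 0, 0], [0, 0, 0]],
    [0, [0, 0, 0], [0, 0, 0]],
    [0, [0, 0, 0], [0, 0, 0]],
  ],
)

```text
time: 17.15
ee_pos: [486.0, 154.1, 190.0]
ee_rot: [-0.235, 0.74, -0.601, 0.19]
force: [0.1, -0.3, -0.8]
grip_width: 14.5
gripper_force: 49.2
```

Run:
```python
from p import *
plan(slope([0,0,65]),RI)
```

```text
t 17.15 tcp [486.04 154.06 189.98] F [ 0.13 -0.32 -0.82] w 14.483653534843935 49.20390486717224
 turn deg [-0.22 -0.01 -0.14] then shift cm (new axes) [-0.17  0.32  6.82]
```

Emit:
drive_tool(
  steps=[
    [0, [-0.2, 0.3, 2.0], [-0.2, 0, 0]],
    [0, [0, 0, 2.0], [0, 0, 0]],
    [0, [0, 0, 2.0], [0, 0, 0]],
    [0, [0, 0, 0.8], [0, 0, 0]],
    [0, [0, 0, 0], [0, 0, 0]],
    [0, [0, 0, 0], [0, 0, 0]],
    [0, [0, 0, 0], [0, 0, 0]],
    [0, [0, 0, 0], [0, 0, 0]],
    [0, [0, 0, 0], [0, 0, 0]],
    [0, [0, 0, 0], [0, 0, 0]],
  ],
)

```text
time: 18.4
ee_pos: [520.8, 163.8, 130.6]
ee_rot: [-0.233, 0.741, -0.601, 0.189]
force: [0.4, 0.2, -0.0]
grip_width: 14.3
gripper_force: 49.3
```

Run:
```python
from p import *
plan(slope([0,0,65]),RI); p=status.sense()["ee_pos"]; print(rel(p))
s=cam("scene")["pixels"];t=cam("top")["pixels"]
f=lambda im,x,y:cv2.resize(im[y:y+75,x:x+50],(400,600),interpolation=cv2.INTER_CUBIC)
cv2.imwrite("pics/c6.png",np.hstack([f(s,320,125),f(t,145,160)]))
X=[p,p-9*n,p-47*n,slope([0,0,8])]
print((proj("scene",X)-[320,125])*8+3.5);print((proj("top",X)-[145,160])*8+3.5+[400,0])
```

```text
t 18.4 tcp [520.83 163.78 130.61] F [ 0.43  0.25 -0.  ] w 14.319212826122518 49.25316095352173
 turn deg [ 0.08 -0.04 -0.06] then shift cm (new axes) [ 0.06 -0.14 -0.11]
[-1.35  0.59 63.89]
[[193.52 211.47]
 [197.01 240.94]
 [211.6  364.1 ]
 [214.98 393.66]]
[[581.68 486.46]
 [585.01 470.94]
 [598.45 408.4 ]
 [602.07 389.88]]
```

View pics/c6.png

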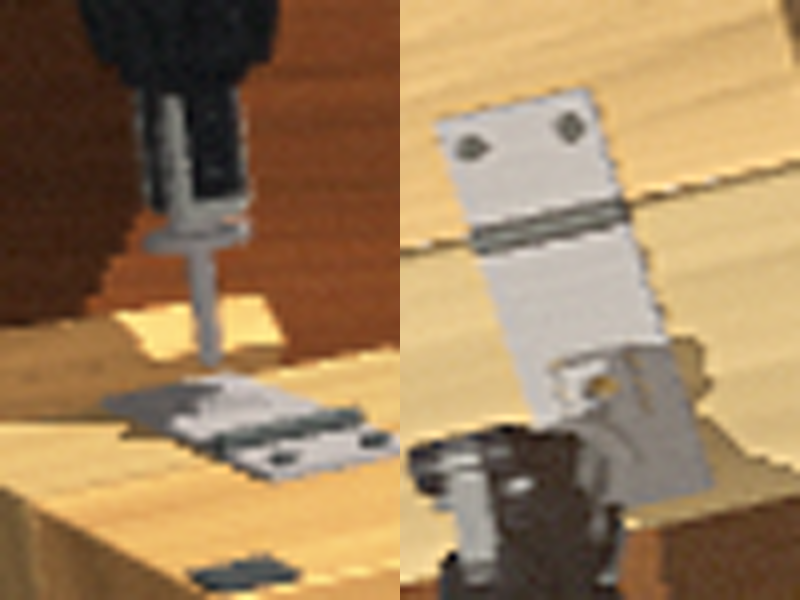

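The tip is at scene crop (209,363), predicted at (212,364), and the hole is at top crop (602,386). That leaves about 1.5 mm of correction up the slope before descending.

Emit:
drive_tool(
  steps=[
    [0, [0, -0.16, 0], [0, 0, 0]],
    [0, [0, 0, 0], [0, 0, 0]],
    [0, [0, 0, 0.4], [0, 0, 0]],
    [0, [0, 0, 0.3], [0, 0, 0]],
    [0, [0, 0, 0.2], [0, 0, 0]],
    [0, [0, 0, 0.2], [0, 0, 0]],
    [0, [0, 0, 0.2], [0, 0, 0]],
    [0, [0, 0, 0.2], [0, 0, 0]],
    [0, [0, 0, 0], [0, 0, 0]],
    [0, [0, 0, 0], [0, 0, 0]],
  ],
)

```text
time: 19.75
ee_pos: [530.4, 165.7, 118.9]
ee_rot: [-0.233, 0.741, -0.601, 0.189]
force: [-0.2, 0.4, -1.6]
grip_width: 14.3
gripper_force: 49.2
```

Run:
```python
from p import *
plan(slope([0,0,17]),RI); s=status.sense(); print(rel(s["ee_pos"]),RI.inv().apply(s["force"]),RI.inv().apply(s["torque"]))
```

```text
t 19.75 tcp [530.45 165.7  118.91] F [-0.17  0.39 -1.6 ] w 14.26307630787822 49.18035864830017
 turn deg [ 0.11 -0.05 -0.07] then shift cm (new axes) [ 0.05 -0.    3.17]
[-0.04  0.47 48.69] [-0.42  0.99  1.26] [-2.04  0.03 -0.04]
```

Emit:
drive_tool(
  steps=[
    [0, [0, 0, 0.3], [0, 0, 0]],
    [0, [0, 0, 0.3], [0, 0, 0]],
    [0, [0, 0, 0.3], [0, 0, 0]],
    [0, [0, 0, 0.3], [0, 0, 0]],
    [0, [0, 0, 0.3], [0, 0, 0]],
    [0, [0, 0, 0.3], [0, 0, 0]],
    [0, [0, 0, 0.3], [0, 0, 0]],
    [0, [0, 0, 0.3], [0, 0, 0]],
    [0, [0, 0, 0], [0, 0, 0]],
    [0, [0, 0, 0], [0, 0, 0]],
  ],
)

```text
time: 21.0
ee_pos: [543.9, 168.6, 99.3]
ee_rot: [-0.233, 0.741, -0.601, 0.189]
force: [-0.6, -0.9, -2.5]
grip_width: 14.1
gripper_force: 49.3
```

Run:
```python
from p import *
plan(slope([0,0,17]),RI); s=status.sense(); print(rel(s["ee_pos"]),RI.inv().apply(s["force"]),RI.inv().apply(s["torque"]))
```

```text
t 21.0 tcp [543.92 168.59  99.26] F [-0.59 -0.87 -2.46] w 14.06636441089679 49.29850459098816
 turn deg [ 0.11 -0.05 -0.06] then shift cm (new axes) [ 0.05 -0.    0.77]
[-0.02  0.49 24.68] [0.73 2.03 1.59] [-2.44  0.01 -0.02]
```

Free sliding. Now the last 8 mm, pressing slightly past the seat.

Emit:
drive_tool(
  steps=[
    [0, [0, 0, 0.2], [0, 0, 0]],
    [0, [0, 0, 0.2], [0, 0, 0]],
    [0, [0, 0, 0.2], [0, 0, 0]],
    [0, [0, 0, 0.1], [0, 0, 0]],
    [0, [0, 0, 0.1], [0, 0, 0]],
    [0, [0, 0, 0], [0, 0, 0]],
    [0, [0, 0, 0], [0, 0, 0]],
    [0, [0, 0, 0], [0, 0, 0]],
    [0, [0, 0, 0], [0, 0, 0]],
    [0, [0, 0, 0], [0, 0, 0]],
  ],
)

```text
time: 22.25
ee_pos: [548.2, 169.4, 93.5]
ee_rot: [-0.233, 0.741, -0.601, 0.189]
force: [-19.9, -2.7, 7.6]
grip_width: 14.3
gripper_force: 51.7
```

Run:
```python
from p import *
plan(slope([0,0,17]),RI); s=status.sense(); print(rel(s["ee_pos"]),RI.inv().apply(s["force"]),RI.inv().apply(s["torque"]))
```

```text
t 22.25 tcp [548.18 169.44  93.5 ] F [-19.91  -2.69   7.64] w 14.267158563955682 51.67265474796295
 turn deg [ 0.1  -0.07 -0.08] then shift cm (new axes) [0.04 0.02 0.05]
[ 0.23  0.44 17.48] [ -1.51  12.03 -17.76] [-6.16 -0.48  0.04]
```

Emit:
drive_tool(
  steps=[
    [0, [0, 0, 0.1], [0, 0, 0]],
    [0, [0, -0.05, 0], [0, 0, 0]],
    [0, [0, 0, 0], [0, 0, 0]],
    [0, [0, 0, 0], [0, 0, 0]],
    [0, [0, 0, 0], [0, 0, 0]],
    [0, [0, 0, 0], [0, 0, 0]],
    [0, [0, 0, 0], [0, 0, 0]],
    [0, [0, 0, 0], [0, 0, 0]],
    [0, [0, 0, 0], [0, 0, 0]],
    [0, [0, 0, 0], [0, 0, 0]],
  ],
)

```text
time: 23.5
ee_pos: [548.6, 169.3, 93.5]
ee_rot: [-0.232, 0.741, -0.601, 0.189]
force: [-46.8, -5.3, 18.7]
grip_width: 14.2
gripper_force: 54.3
```

Run:
```python
from p import *
plan(slope([0,0,17]),RI); s=status.sense(); print(rel(s["ee_pos"]),RI.inv().apply(s["force"]),RI.inv().apply(s["torque"]))
```

```text
t 23.5 tcp [548.58 169.32  93.54] F [-46.75  -5.32  18.66] w 14.222182341099813 54.26107406616211
 turn deg [ 0.15 -0.12 -0.12] then shift cm (new axes) [0.02 0.06 0.03]
[ 0.56  0.24 17.3 ] [ -4.51  27.66 -42.15] [-11.12  -1.49   0.11]
```

Hard stop, so the pin is seated. Relax, release and retreat along the axis.

Emit:
drive_tool(
  steps=[
    [0, [0, 0.05, -0.15], [0, 0, 0]],
    [0, [0, 0, 0], [0, 0, 0]],
    [0.5, [0, 0, 0], [0, 0, 0]],
    [0.5, [0, 0, 0], [0, 0, 0]],
    [0.5, [0, 0, 0], [0, 0, 0]],
    [0.5, [0, 0, 0], [0, 0, 0]],
    [0.5, [0, 0, -0.5], [0, 0, 0]],
    [0.5, [0, 0, -1.0], [0, 0, 0]],
    [0.5, [0, 0, -2.0], [0, 0, 0]],
    [0.5, [0, 0, -2.0], [0, 0, 0]],
  ],
)

```text
time: 24.75
ee_pos: [516.8, 162.9, 139.6]
ee_rot: [-0.233, 0.741, -0.601, 0.189]
force: [0.5, 1.0, 0.4]
grip_width: 42.7
gripper_force: 0.0
```

Emit:
drive_tool(
  steps=[
    [0.5, [0, 0, -3.0], [0, 0, 0]],
    [0.5, [0, 0, -4.0], [0, 0, 0]],
    [0.5, [0, 0, -4.0], [0, 0, 0]],
    [0.5, [0, 0, -4.0], [0, 0, 0]],
    [0.5, [0, 0, -3.0], [-8, 0, 0]],
    [0.5, [0, 0, -2.0], [-8, 0, 0]],
    [0.5, [0, 0, -2.0], [-8, 0, 0]],
    [0.5, [0, 0, 0], [-8, 0, 0]],
    [0.5, [0, 0, 0], [0, 0, 0]],
    [0.5, [0, 0, 0], [0, 0, 0]],
  ],
)

```text
time: 26.0
ee_pos: [401.3, 138.2, 323.1]
ee_rot: [-0.02, 0.776, -0.63, 0.017]
force: [-1.1, -0.6, -1.3]
grip_width: 42.5
gripper_force: 0.0
```

Run:
```python
from p import *
s=status.sense(); print(s["time"],s["ee_pos"],s["force"])
s=cam("scene")["pixels"];t=cam("top")["pixels"]
f=lambda im,x,y:cv2.resize(im[y:y+75,x:x+50],(400,600),interpolation=cv2.INTER_CUBIC)
cv2.imwrite("pics/c7.png",np.hstack([f(s,320,125),f(t,145,160)]))
cv2.imwrite("pics/full7.png",np.vstack([cv2.resize(s,(400,300)),cv2.resize(t,(400,300))]))
X=[slope([0,0,8]),slope([0,0,44])]
print((proj("scene",X)-[320,125])*8+3.5);print((proj("top",X)-[145,160])*8+3.5+[400,0])
```

```text
26.0 [401.27 138.18 323.13] [-1.12 -0.6  -1.27]
[[214.98 393.66]
 [201.18 277.32]]
[[602.07 389.88]
 [589.59 447.86]]
```

View pics/c7.png

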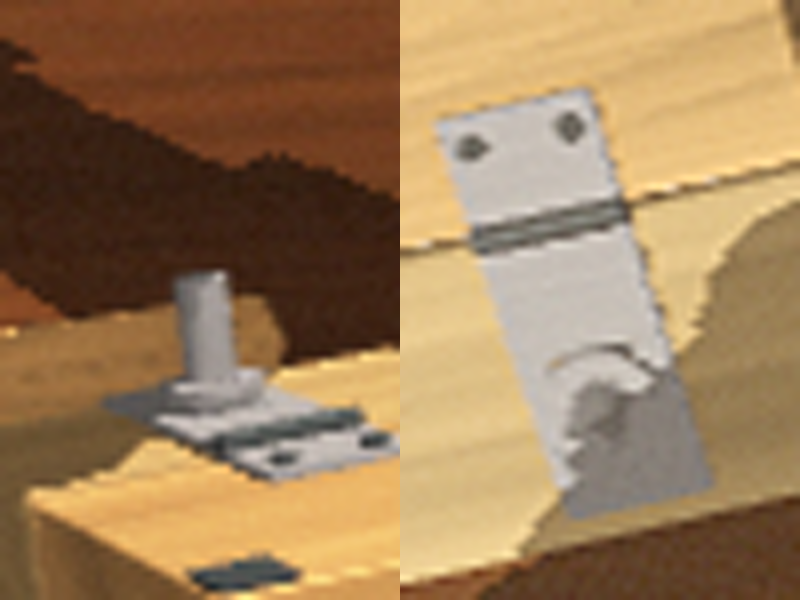

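View pics/full7.png

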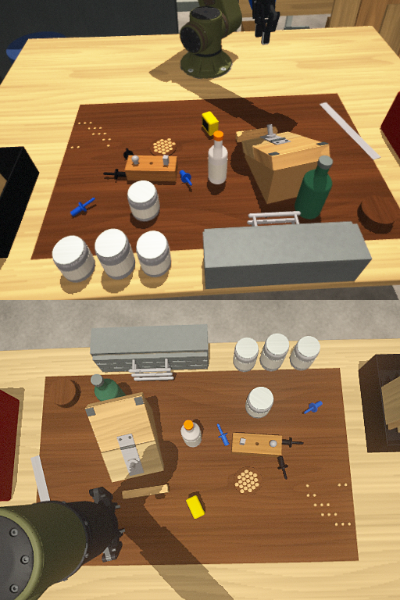

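The pin is home: its grip top shows at scene crop (201,277), exactly as predicted, and the collar lies on the flat hasp. The rack still holds the other two pins, and the bottle, tin, flask, tape, coaster and offcut are where they started.

```bash
python3 -c "
from station import bot
print(bot.hand_in())"
```

```text
the job is handed in; nothing more can be done
None
```

The hasp lies flat, the collared pin is fully home in the catch and released, and the job is handed in at about 26 s; the other two pins and all listed objects are unmoved, but the four black and blue look-alikes toppled during the run, with the arm nowhere near them.

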